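Jack the trailing arm off its timber block and hold the jack down

ROBOT

A 6-joint arm with a two-finger parallel gripper is mounted at the origin on the work surface. World frame = base frame: x ahead of the robot, y to its left, z up, the work surface at z = 0. Lengths are in m, angles in rad, forces in N, time in s.
With the tool pointing down it reaches from about 0.325 to 0.775 m from the base axis. Payload 9.3 kg.
Tool frame: the origin (TCP) lies between the finger pads; the fingertips stand 8 mm ahead of it and the grasp point (between the pads) lies 11 mm behind it (robot.tips_ahead is the distance from the TCP to the fingertips, in m); x points along the fingers, y is the direction in which the jaws open and shut, and the axes are right-handed (so a half turn about x gives the same grasp; the last joint's range is limited). The gripper opens to 85 mm and grips with 20 to 120 N. Pads are 22 mm wide; open, the fingers measure 114 mm over their backs; the gripper's body (76 mm by 85 mm) begins 54 mm behind the grasp point. The pads swing forward as they close: fully open they stand 13 mm farther back than shut.
Start: joints at [-0.153, 0.259, 0.021, 1.334, 0, 1.418], TCP at [0.55, -0, 0.239] pointing down, gripper open.
Joint ranges: [-3.04, 3.04], [-0.91, 1.82], [-1.04, 1.36], [-1.92, 1.95], [-1.52, 1.45], [-3.14, 3.14]. Speed limits (rad/s): [2.22, 2.22, 2.79, 3.14, 3.14, 3.14].

INTERFACE

Orientations are given as a unit quaternion [w, x, y, z].
In Python, from station import robot gives the robot as it stands.
- The arm moves only by the shell command python3 -m creep 'ROWS' [FORCE]. ROWS is JSON, a list of rows, each an object of numbers: "dx", "dy", "dz": the shift along the tool's x, y, z each as a share of 1 m, from -1 to 1; "spin": the turn about the tool's x as a share of pi/2 rad, from -1 to 1; "gripper": the opening, from 0 (shut) to 1 (fully open). A call has 1 to 12 rows; each row is the pose to reach, as a shift and turn from the pose commanded when the call began, along the tool's axes at that moment; what a row does not reach only later rows make up. A row lasts 1/12 s, in which the tool goes at most 41.7 mm and 7.16 degrees, less where a joint would pass 70% of its speed; a pose out of reach is approached as far as the arm can. A call with a number of a shift or a turn outside -1 to 1 is refused whole. A call with a gripper value outside its range is refused whole. The fingers move at their own pace and stop on an object; FORCE is the grip in N (left out, the last holds). Time passes only in rows, so rows that repeat a pose let the fingers close. It gives the time, the measured TCP pose, the force and the opening at its end, in the units of the state.
- robot.state(): the state, without advancing time (a new reading comes with each control period).
- robot.grab_frame(name): name is "scene" or "side" or "wrist"; returns the picture (420x560x3 uint8, blue, green, red); there is no depth.
- robot.calibration(name): a dict with "camera_matrix" (3x3 intrinsics, pixels), "k1" (the pictures are not rectified: a ray, as slopes to the right and down, at radius r is drawn at 1 + k1 r^2 times it, then the intrinsics apply), "eye" and "attitude" of the camera in the world; the wrist camera has in their place "tool_from_camera" (4x4, takes a point from camera to tool coordinates, whose origin is the TCP and whose axes are the tool frame's). Camera axes: x right, y down, z forward; pixel columns grow to the right and rows downward; lengths in m; the calibration is good to about 2 mm. A picture is of the moment at which its call begins: read the wrist's pose just before it. calibration takes no time and is no camera call.
- robot.sign_off(): hands the job in, once; it reports no verdict.
The state is a dict: "time_s": time; "q": joint angles; "joint_vel": joint speeds; "tau": joint torques, N m; "position": TCP position; "orientation": TCP orientation; "force": force on the tool from outside, world axes, zero at the start; "wrist_torque": the same for the moment, N m; "width": finger opening in m.
Only numpy, scipy, OpenCV 4.12 (cv2) and the standard library are available. Lean on these libraries where they do the work, as an engineer would, in place of code of your own. Each camera call takes 0.05 s, during which the arm holds its last target.

TASK

Slide the bottle jack along the bench until its saddle stands centrally under the trailing arm's lift pad, then pump the jack's handle until the arm stands at least a centimetre clear of the timber block. The handle springs up when let go and the loaded ram settles back with it, so finish while holding the handle fully down, with the jack alone carrying the arm: do not lift the arm by hand, and leave the block and the other things on the bench where they are.

Things in the scene. Friction and masses are not known exactly. Their poses are not given: they have to be found in the camera images.
- jack: grey hydraulic bottle jack with spring-return handle, just under 1 kg, loose on the bench, to be slid. Base 150 x 78 x 14 mm, oil tank 54 mm across, 131 mm high. Origin on the base's underside straight below the saddle; x axis from the ram to the handle's end (base from x = -42 to +108 mm), z up. It stands firm when pumped from above even with nothing on the saddle.
- jack_ram: the jack's steel ram, 25 mm across, with the saddle (36 mm across) on top; rises straight up out of the tank. Origin and axes are those of the jack, raised by the ram's travel.
- saddle_top (a point): centre of the saddle's top face, 155 mm above the bench with the ram down
- ram_lift (a joint): ram travel in m, 0 (down) to 0.045; starts between 0 and 0.004. Each full stroke lifts it about 8 mm free and 7 mm under load; while the handle comes back up the loaded ram settles by about 1 to 3 mm, more when it comes up slowly. With the handle held down it stays.
- jack_handle: the pump handle: a steel socket 22 mm wide (up to 60 mm from the hinge), a round steel bar 14 mm across and, from 172 to 257 mm from the hinge, a black rubber grip 20 mm across. Origin on its hinge; its frame is level when the handle is up and its axes are then those of the jack; the bar leaves the hinge along the jack's x axis at 0.65 rad above level.
- handle_hinge (a point): hinge of the handle: in the jack's frame 60 mm along x, 84 mm up
- handle_grip (a point): point on the bar's axis in the middle of the rubber grip, 205 mm from the hinge
- pump (a joint): handle angle in rad: 0 = up against its stop (bar 0.65 rad above level), 0.70 = fully down (bar 0.05 rad below level). A spring lifts it back to 0 within a second when it is let go. Pushing it down at the rubber grip takes about 3 N without load and 4 to 6 N with the arm on the saddle.
- bracket: grey steel bracket bolted to the bench, 170 x 150 mm, 237 mm high, carrying the trailing arm's pivot. Origin on the bench below the pivot; x axis along the trailing arm from pivot to nose, z up.
- trailing_arm: dark steel rear trailing arm of a small car, about 4 kg: a box section 50 mm wide and 45 mm high, 425 mm long from pivot to nose, with a wheel hub on its far side and a spring pan on top. Origin on the pivot, 196 mm above the bench; x axis to the nose, z up. Its underside is 173 mm above the bench.
- lift_pad (a point): the marked lift point: centre of the underside of the round pad (32 mm across, 10 mm high) below the arm's nose, 400 mm from the pivot, 163 mm above the bench at the start; a bare steel ring on top of the nose (36 mm across) marks the same spot from above. The nose reaches 25 mm beyond it all round.
- lift (a joint): angle of the trailing arm in rad: 0 = lying on the block, positive = raised. The block stands 215 mm from the pivot, so 0.01 rad is about 2 mm of daylight there and 4 mm at the lift pad.
- timber_block: loose timber block, 80 x 90 mm and 173 mm high, on which the trailing arm lies at the start. Origin at the centre of its underside.
- spray_can: aluminium spray can, 52 mm across, 170 mm high; bystander. Origin at its foot.
- spanner: steel spanner lying on the bench, 220 mm long; bystander
- wheel_bearing: steel wheel bearing, a ring 72 mm across, 34 mm high; bystander. Origin at its foot.
Mind the look-alikes: they are no part of the job. Of the things shaped like the timber_block, the wooden one is meant.

How it is judged:
By the outcome, as a careful person would: the job done as asked, in the order asked, and still so for the second after the job is handed in, while the arm keeps its last pose, push and grip.
It also fails if it takes over 67 s, if anything falls off the work surface, if the arm or the gripper's body presses on something with over 40 N, if the wrist force passes 120 N, or if a joint passes its speed limit or range.

## Working session

There is one attempt and no reset: what is moved stays moved. The work goes in short steps, Python scripts to look and compute and a shell command to move; the robot and the scene stay as the last step left them, time stands still between calls to the robot, and variables do not carry over. Pictures are saved under pics/ and viewed, and the job is handed in when it is done.

```bash
ls; mkdir -p pics; cat > h.py <<'E'
import numpy as np, cv2
from station import robot
from scipy.spatial.transform import Rotation as R
def cam(name, st=None):
    c=robot.calibration(name); K=np.array(c["camera_matrix"]); k1=c["k1"]
    return c,K,k1
E
python3 - <<'E'
from h import *
print(robot.state())
for n in ("scene","side","wrist"):
    print(n,robot.calibration(n))
    cv2.imwrite(f"pics/{n}0.png",robot.grab_frame(n))
E
```

```text
pics
{'time_s': 0.0, 'q': array([-1.52634831e-01,  2.59224797e-01,  2.07330055e-02,  1.33368142e+00,
       -3.51121137e-06,  1.41819818e+00]), 'joint_vel': array([-0.00064396, -0.00029146, -0.00060173, -0.00235979, -0.00064861,
        0.0003888 ]), 'tau': array([-2.65873996e-04, -5.55637658e+01,  3.44536042e+01,  1.31759423e-02,
       -2.94380488e-04,  4.47349430e-05]), 'position': array([5.49727805e-01, 1.70057643e-05, 2.38637122e-01]), 'orientation': array([ 0.49959889,  0.49972016,  0.50038252, -0.50029794]), 'force': array([0.26003854, 0.14469375, 1.00192265]), 'wrist_torque': array([-0.04901168,  0.03661224, -0.00890024]), 'width': 0.08536747956453285}
scene {'camera_matrix': array([[496.05248418,   0.        , 284.32881119],
       [  0.        , 496.05248418, 214.08755755],
       [  0.        ,   0.        ,   1.        ]]), 'k1': -0.18079477754985557, 'eye': array([ 0.89276752, -0.30869767,  1.60906434]), 'attitude': array([-0.13569433,  0.88202955,  0.44603774, -0.06827338])}
side {'camera_matrix': array([[475.80950065,   0.        , 270.57935509],
       [  0.        , 475.80950065, 202.24921321],
       [  0.        ,   0.        ,   1.        ]]), 'k1': -0.054959407945942645, 'eye': array([-0.17711968,  0.85725087,  1.18006817]), 'attitude': array([ 0.1276267 , -0.30884011,  0.86483321, -0.37469018])}
wrist {'camera_matrix': array([[337.44315901,   0.        , 279.81567741],
       [  0.        , 337.44315901, 208.63281151],
       [  0.        ,   0.        ,   1.        ]]), 'k1': 0.009329868289490886, 'tool_from_camera': array([[-7.85435250e-05, -2.60766590e-01,  9.65401874e-01,
        -1.35029447e-01],
       [ 9.99999969e-01,  2.07337587e-04,  1.37362731e-04,
         4.79556721e-04],
       [-2.35983706e-04,  9.65401855e-01,  2.60766566e-01,
        -6.47226473e-02],
       [ 0.00000000e+00,  0.00000000e+00,  0.00000000e+00,
         1.00000000e+00]])}
```

View pics/scene0.png

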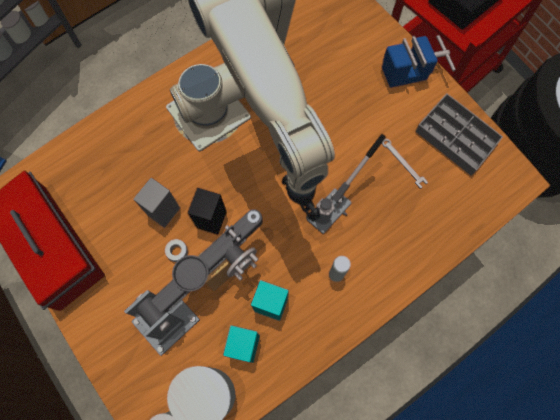

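View pics/side0.png

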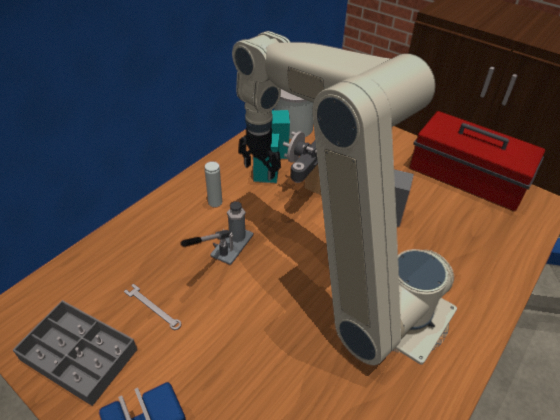

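View pics/wrist0.png

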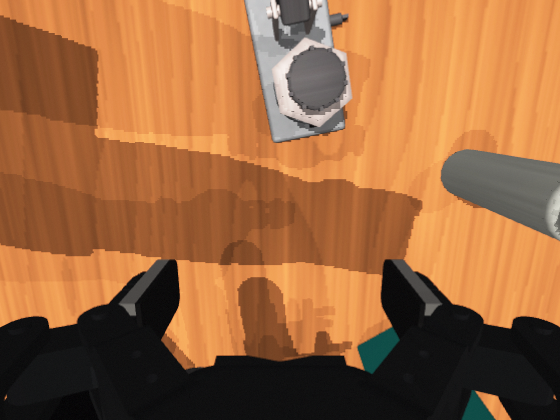

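```bash
cat > h.py <<'E'
import numpy as np, cv2
from station import robot
from scipy.spatial.transform import Rotation as R
def q2R(q): return R.from_quat([q[1],q[2],q[3],q[0]]).as_matrix()
def pose(n, st=None):
    c=robot.calibration(n)
    if n=="wrist":
        st=st or robot.state(); T=np.eye(4);T[:3,:3]=q2R(st["orientation"]);T[:3,3]=st["position"]
        M=T@np.array(c["tool_from_camera"]); return c,M[:3,:3],M[:3,3]
    return c,q2R(c["attitude"]),np.array(c["eye"])
def ray(n,uv,st=None):
    c,A,e=pose(n,st);K=np.array(c["camera_matrix"])
    d=cv2.undistortPoints(np.array([[uv]],float),K,np.array([c["k1"],0,0,0.]))[0,0]
    v=A@np.array([d[0],d[1],1]);return e,v/np.linalg.norm(v)
def onz(n,uv,z,st=None):
    e,v=ray(n,uv,st);return e+v*(z-e[2])/v[2]
def proj(n,P,st=None):
    c,A,e=pose(n,st);K=np.array(c["camera_matrix"]);p=A.T@(np.array(P,float)-e)
    return cv2.projectPoints(p.reshape(1,1,3),np.zeros(3),np.zeros(3),K,np.array([c["k1"],0,0,0.]))[0][0,0]
def crop(src,dst,x0,y0,x1,y1,s):
    im=src if not isinstance(src,str) else cv2.imread(src)
    cv2.imwrite(dst,cv2.resize(im[y0:y1,x0:x1],None,fx=s,fy=s,interpolation=cv2.INTER_CUBIC))
E
python3 - <<'E'
from h import *
st=robot.state();print(q2R(st["orientation"]).round(3))
print(pose("side")[1].round(2),pose("scene")[1].round(2))
crop("pics/scene0.png","pics/sceneA.png",270,120,430,240,5)
crop("pics/scene0.png","pics/sceneB.png",110,180,290,360,3)
crop("pics/side0.png","pics/sideA.png",170,110,330,270,3.7)
E
```

```text
[[-0.001  1.    -0.   ]
 [ 0.    -0.    -1.   ]
 [-1.    -0.001 -0.   ]]
[[-0.78 -0.44  0.45]
 [-0.63  0.53 -0.57]
 [ 0.01 -0.73 -0.69]] [[ 0.59  0.77 -0.24]
 [ 0.81 -0.57  0.18]
 [ 0.   -0.3  -0.95]]
```

View pics/sceneA.png

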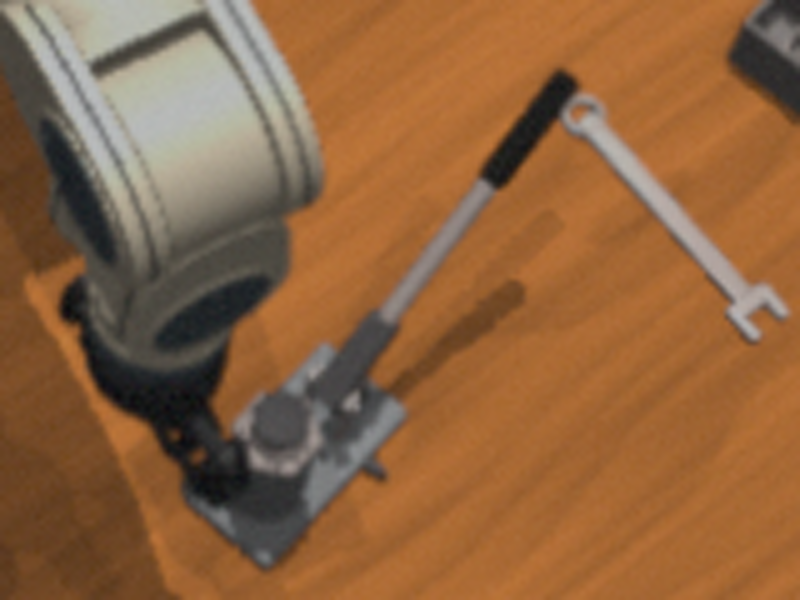

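View pics/sceneB.png

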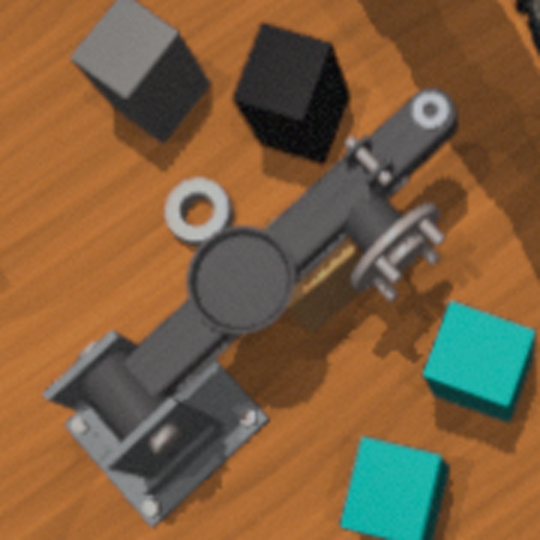

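View pics/sideA.png

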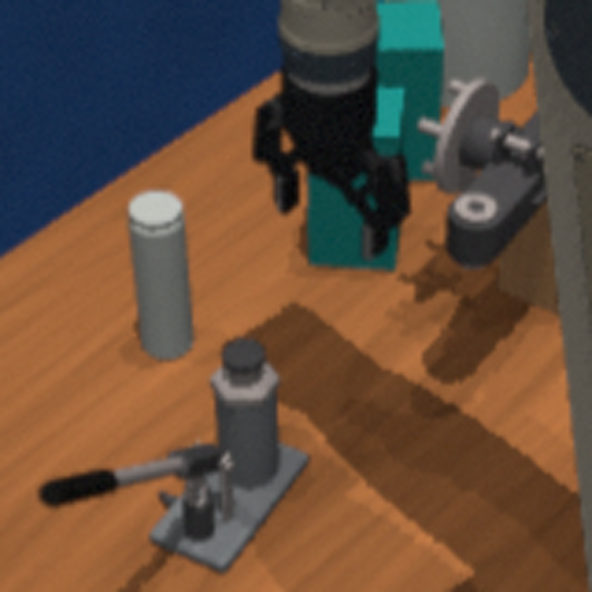

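```bash
python3 - <<'E'
from h import *
def tri(uvs):
    A=np.zeros((3,3));b=np.zeros(3);
    rs=[ray(n,uv) for n,uv in uvs]
    for e,v in rs:
        P=np.eye(3)-np.outer(v,v);A+=P;b+=P@e
    X=np.linalg.solve(A,b);return X,[np.linalg.norm((np.eye(3)-np.outer(v,v))@(X-e)) for e,v in rs]
print("saddle",tri([("scene",(326.2,203.6)),("side",(236,205.1))]),onz("scene",(326.2,203.6),.156),onz("side",(236,205.1),.156))
w=onz("wrist",(318,76),.156);print("wrist",w)
print("ring",tri([("scene",(253.7,216.7)),("side",(298.9,165.9))]),onz("scene",(253.7,216.7),.219),onz("side",(298.9,165.9),.219))
S=lambda x,y:(270+x/5,120+y/5)
B=lambda x,y:(110+x/3,180+y/3)
for nm,p,z in [("grip end",S(566,76),.084+.257*np.sin(.65)),("grip start",S(490,180),.084+.172*np.sin(.65)),
 ("hinge-ish socket top",S(325,385),.09),("base corner near",S(267,568),.014),("base corner R",S(405,412),.014),("base corner L",S(187,492),.014),("base back",S(325,347),.014)]:
    print(nm,onz("scene",p,z).round(4))
for nm,p,z in [("bolt1",B(78,425),.01),("bolt2",B(150,507),.01),("bolt3",B(250,418),.01),("armL nose",B(393,107),.218),("arm side",B(130,362),.218),("pan centre",B(242,277),.23),("black near",B(318,160),0),("black top",B(285,70),.173),("bearing",B(198,210),.034),
("teal1",B(480,345),.1),("hub low pin",B(390,292),.19),("hub flange",B(395,250),.19),
("can top",(343,262),.17),("can",(334,283),0)]:
    print(nm,onz("scene",p,z).round(4))
E
```

```text
saddle (array([0.5733364 , 0.08720517, 0.15527622]), [np.float64(0.0011092452975295965), np.float64(0.0011092452975296151)]) [0.57430202 0.08776929 0.156     ] [0.57197376 0.0870162  0.156     ]
wrist [0.57327607 0.08884575 0.156     ]
ring (array([ 0.49309682, -0.12692556,  0.22010542]), [np.float64(0.0015943788353125056), np.float64(0.0015943788353125327)]) [ 0.49404462 -0.1257846   0.219     ] [ 0.49280994 -0.12929995  0.219     ]
grip end [0.5213 0.3447 0.2395]
grip start [0.5347 0.2825 0.1881]
hinge-ish socket top [0.5589 0.1428 0.09  ]
base corner near [0.6211 0.0543 0.014 ]
base corner R [0.59   0.1975 0.014 ]
base corner L [0.5472 0.0432 0.014 ]
base back [0.5205 0.1825 0.014 ]
bolt1 [ 0.4974 -0.6136  0.01  ]
bolt2 [ 0.6162 -0.5963  0.01  ]
bolt3 [ 0.6001 -0.455   0.01  ]
armL nose [ 0.469 -0.154  0.218]
arm side [ 0.5277 -0.5004  0.218 ]
pan centre [ 0.5257 -0.3672  0.23  ]
black near [ 0.4037 -0.2335  0.    ]
black top [ 0.357  -0.2157  0.173 ]
bearing [ 0.3827 -0.374   0.034 ]
teal1 [ 0.6931 -0.2148  0.1   ]
hub low pin [ 0.6121 -0.2604  0.19  ]
hub flange [ 0.581  -0.2327  0.19  ]
can top [0.7514 0.0124 0.17  ]
can [ 0.7724 -0.0169  0.    ]
```

```bash
python3 -m creep '[{"dy":0.005,"dz":-0.178,"spin":-0.127,"gripper":1},{"dy":0.005,"dz":-0.178,"spin":-0.127,"gripper":1},{"dy":0.005,"dz":-0.178,"spin":-0.127,"gripper":1},{"dy":0.005,"dz":-0.178,"spin":-0.127,"gripper":1},{"dy":0.005,"dz":-0.178,"spin":-0.127,"gripper":1},{"dy":0.005,"dz":-0.178,"spin":-0.127,"gripper":1},{"dy":0.005,"dz":-0.178,"spin":-0.127,"gripper":1}]'
python3 - <<'E'
from h import *
st=robot.state();print(st["position"],q2R(st["orientation"]).round(3))
im=robot.grab_frame("wrist");cv2.imwrite("pics/w1.png",im);cv2.imwrite("pics/s1.png",robot.grab_frame("scene"))
E
```

```text
[5.49811225e-01 1.21601994e-05 2.38828785e-01] [[-0.001  1.    -0.   ]
 [ 0.    -0.    -1.   ]
 [-1.    -0.001 -0.   ]]invalid input
```

View pics/w1.png

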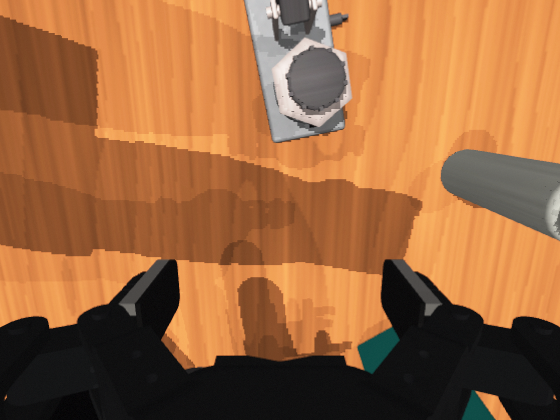

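View pics/s1.png

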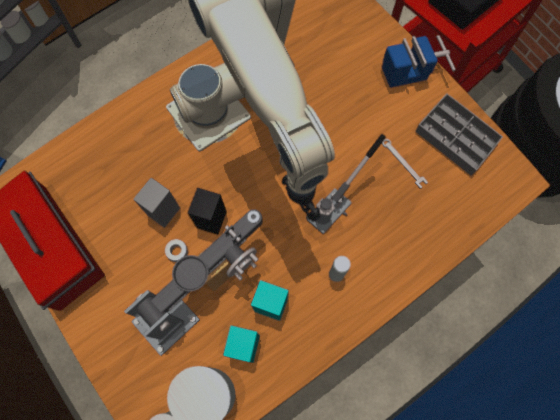

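The call was refused; perhaps every key is needed. I'll include dx.

```bash
python3 -m creep '[{"dx":0,"dy":0.005,"dz":-0.178,"spin":-0.127,"gripper":1},{"dx":0,"dy":0.005,"dz":-0.178,"spin":-0.127,"gripper":1},{"dx":0,"dy":0.005,"dz":-0.178,"spin":-0.127,"gripper":1},{"dx":0,"dy":0.005,"dz":-0.178,"spin":-0.127,"gripper":1},{"dx":0,"dy":0.005,"dz":-0.178,"spin":-0.127,"gripper":1},{"dx":0,"dy":0.005,"dz":-0.178,"spin":-0.127,"gripper":1},{"dx":0,"dy":0.005,"dz":-0.178,"spin":-0.127,"gripper":1}]'
python3 - <<'E'
from h import *
st=robot.state();print(st["position"],q2R(st["orientation"]).round(3))
im=robot.grab_frame("wrist");cv2.imwrite("pics/w2.png",im);cv2.imwrite("pics/s2.png",robot.grab_frame("scene"))
E
```

```text
time_s: 0.83
position: [0.5548, 0.1784, 0.239]
orientation: [0.548, 0.447, 0.548, -0.447]
force: [-0.2, -0.3, 0.5]
width: 0.0853
[0.55482261 0.17835253 0.23896976] [[-0.001  0.98   0.2  ]
 [-0.     0.2   -0.98 ]
 [-1.    -0.001  0.   ]]
```

View pics/w2.png

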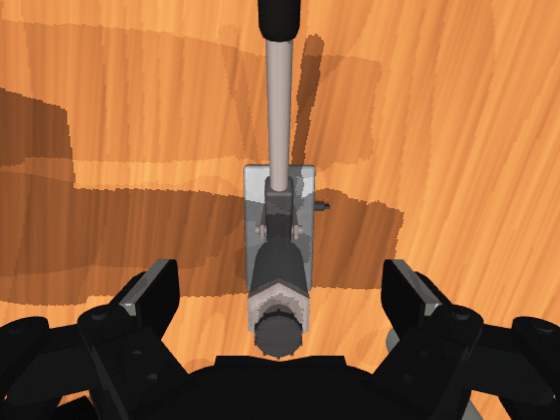

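View pics/s2.png

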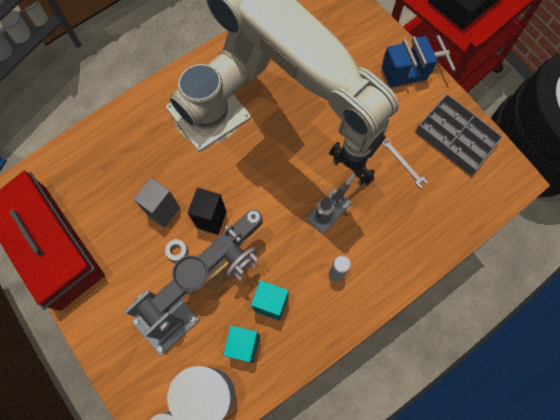

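```bash
python3 - <<'E'
from h import *
print("wrist saddle",onz("wrist",(278,335),.156))
crop("pics/s2.png","pics/s2c.png",290,150,390,250,6)
crop("pics/s2.png","pics/s2d.png",220,190,290,260,8)
E
```

```text
wrist saddle [0.5720885  0.08680704 0.156     ]
```

View pics/s2c.png

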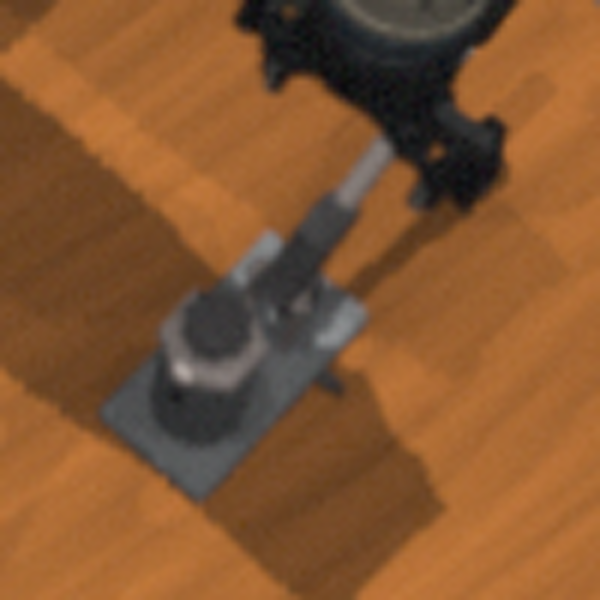

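View pics/s2d.png

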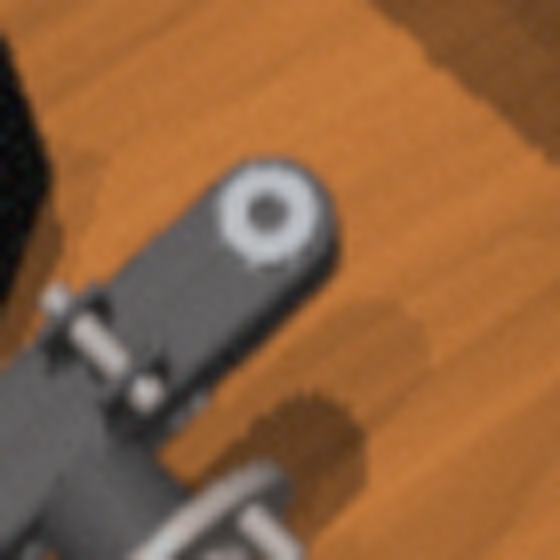

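```bash
python3 -m creep '[{"dx":0.142,"dy":0,"dz":0,"spin":0,"gripper":1},{"dx":0.142,"dy":0,"dz":0,"spin":0,"gripper":1},{"dx":0.142,"dy":0,"dz":0,"spin":0,"gripper":1},{"dx":0.142,"dy":0,"dz":0,"spin":0,"gripper":1},{"dx":0.142,"dy":0,"dz":0,"spin":0,"gripper":1}]'

```

```text
time_s: 1.35
position: [0.5527, 0.1758, 0.0931]
orientation: [0.545, 0.446, 0.548, -0.45]
force: [-0.1, 0.1, -0.5]
width: 0.0852
```

The jack, ring and saddle are located: ring at scene (253.5, 216.3), saddle at (326.2, 204.2), and the wrist view has the handle centred between the jaws. Now I close on the socket.

```bash
python3 -m creep '[{"dx":0,"dy":0,"dz":0,"spin":0,"gripper":0.2},{"dx":0,"dy":0,"dz":0,"spin":0,"gripper":0.1},{"dx":0,"dy":0,"dz":0,"spin":0,"gripper":0},{"dx":0,"dy":0,"dz":0,"spin":0,"gripper":0},{"dx":0,"dy":0,"dz":0,"spin":0,"gripper":0},{"dx":0,"dy":0,"dz":0,"spin":0,"gripper":0},{"dx":0,"dy":0,"dz":0,"spin":0,"gripper":0}]' 50
python3 - <<'E'
from h import *
st=robot.state();print(st["position"],q2R(st["orientation"]).round(3),st["force"],st["width"])
a=q2R(st["orientation"]); print("tool shift",(a.T@np.array([-.080,-.214,0])).round(4))
cv2.imwrite("pics/w3.png",robot.grab_frame("wrist"))
sc=robot.grab_frame("side");crop(sc,"pics/sd3.png",150,120,350,270,4)
E
```

```text
time_s: 1.93
position: [0.5549, 0.178, 0.0983]
orientation: [0.548, 0.448, 0.547, -0.448]
force: [-3.3, -1.9, 6.4]
width: 0.021
[0.55494153 0.17795827 0.09829741] [[ 0.001  0.98   0.198]
 [-0.     0.198 -0.98 ]
 [-1.     0.001  0.   ]] [-3.31977887 -1.93393346  6.35169088] 0.020952391321996354
tool shift [-0.     -0.1208  0.1939]
```

View pics/w3.png

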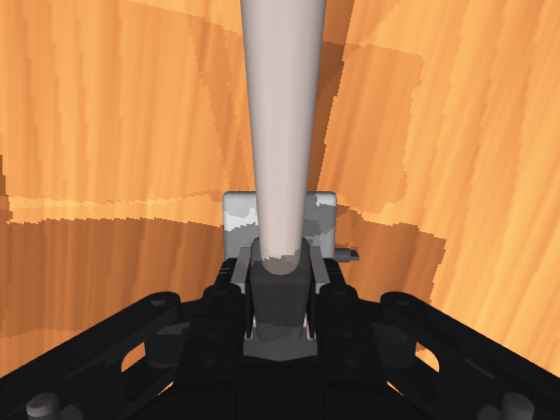

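View pics/sd3.png

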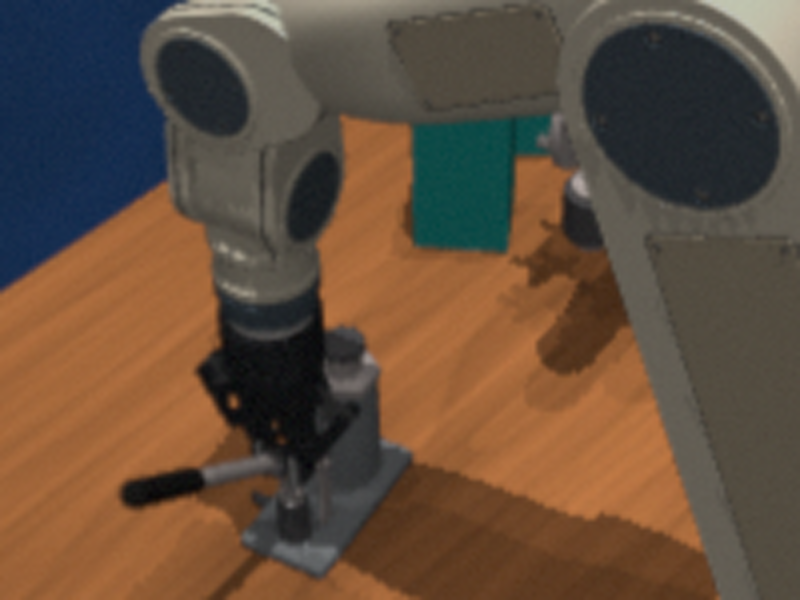

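```bash
python3 -m creep '[{"dx":0,"dy":-0.006,"dz":0.010,"spin":0,"gripper":0},{"dx":0,"dy":-0.015,"dz":0.024,"spin":0,"gripper":0},{"dx":0,"dy":-0.024,"dz":0.038,"spin":0,"gripper":0},{"dx":0,"dy":-0.033,"dz":0.053,"spin":0,"gripper":0},{"dx":0,"dy":-0.042,"dz":0.067,"spin":0,"gripper":0},{"dx":0,"dy":-0.051,"dz":0.082,"spin":0,"gripper":0},{"dx":0,"dy":-0.06,"dz":0.096,"spin":0,"gripper":0},{"dx":0,"dy":-0.069,"dz":0.111,"spin":0,"gripper":0},{"dx":0,"dy":-0.075,"dz":0.12,"spin":0,"gripper":0},{"dx":0,"dy":-0.075,"dz":0.12,"spin":0,"gripper":0}]'
python3 - <<'E'
from h import *
st=robot.state();print(st["position"],st["force"],st["width"])
cv2.imwrite("pics/s4.png",robot.grab_frame("scene"))
sc=robot.grab_frame("side");crop(sc,"pics/sd4.png",200,120,350,270,4)
cv2.imwrite("pics/w4.png",robot.grab_frame("wrist"))
crop("pics/s4.png","pics/s4c.png",220,150,370,250,5)
E
```

```text
time_s: 2.87
position: [0.5057, 0.0443, 0.0982]
orientation: [0.548, 0.448, 0.546, -0.448]
force: [-0.2, -3.0, 3.7]
width: 0.021
[0.50566739 0.04425161 0.09821501] [-0.23421276 -3.0054507   3.674882  ] 0.021044100457541893
```

View pics/s4c.png

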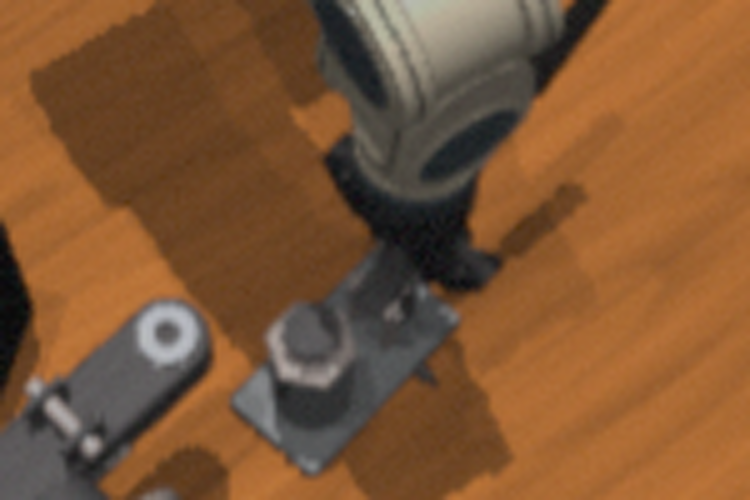

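View pics/sd4.png

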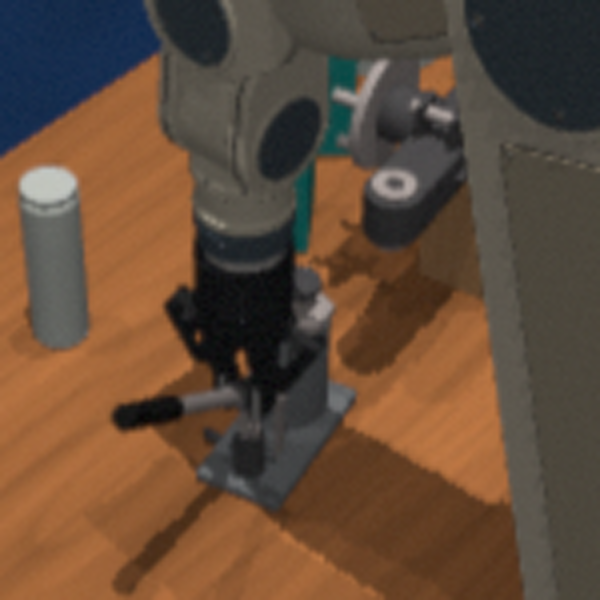

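View pics/w4.png

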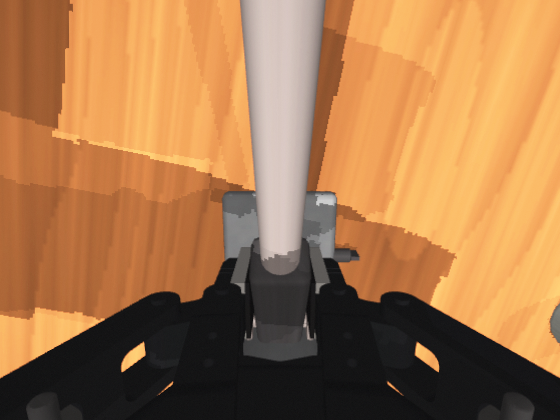

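```bash
python3 - <<'E'
from h import *
st=robot.state();a=q2R(st["orientation"])
for n,s,r in [("scene",(281.6,216.4),(253.6,216.6)),("side",(276.75,191.25),(298.5,166))]:
    S=onz(n,s,.157);Q=onz(n,r,.219);print(n,S,Q,(Q-S).round(4),(a.T@(Q-S)).round(4))
print(proj("scene",[0.4935,-.1275,.219]))
E
```

```text
scene [ 0.52617401 -0.04815242  0.157     ] [ 0.4936197  -0.12584382  0.219     ] [-0.0326 -0.0777  0.062 ] [-0.0618 -0.0472  0.07  ]
side [ 0.51377593 -0.04352391  0.157     ] [ 0.49349275 -0.12806853  0.219     ] [-0.0203 -0.0845  0.062 ] [-0.0618 -0.0365  0.0791]
[253.11638308 216.88808201]
```

```bash
python3 -m creep '[{"dx":0,"dy":-0.006,"dz":0.009,"spin":0,"gripper":0},{"dx":0,"dy":-0.013,"dz":0.020,"spin":0,"gripper":0},{"dx":0,"dy":-0.020,"dz":0.031,"spin":0,"gripper":0},{"dx":0,"dy":-0.027,"dz":0.042,"spin":0,"gripper":0},{"dx":0,"dy":-0.034,"dz":0.053,"spin":0,"gripper":0},{"dx":0,"dy":-0.040,"dz":0.062,"spin":0,"gripper":0},{"dx":0,"dy":-0.046,"dz":0.072,"spin":0,"gripper":0},{"dx":0,"dy":-0.046,"dz":0.072,"spin":0,"gripper":0},{"dx":0,"dy":-0.046,"dz":0.072,"spin":0,"gripper":0}]'
python3 - <<'E'
from h import *
st=robot.state();print(st["position"],st["force"],st["width"])
cv2.imwrite("pics/s5.png",robot.grab_frame("scene"))
sc=robot.grab_frame("side");crop(sc,"pics/sd5.png",230,120,350,240,5)
cv2.imwrite("pics/w5.png",robot.grab_frame("wrist"))
crop("pics/s5.png","pics/s5c.png",200,150,330,270,5)
E
```

```text
time_s: 3.77
position: [0.4755, -0.0342, 0.0982]
orientation: [0.548, 0.448, 0.547, -0.447]
force: [-1.0, 0.0, 7.9]
width: 0.021
[ 0.47545714 -0.0341746   0.09816724] [-1.0070572   0.03243355  7.8885741 ] 0.020962974804417236
```

View pics/s5c.png

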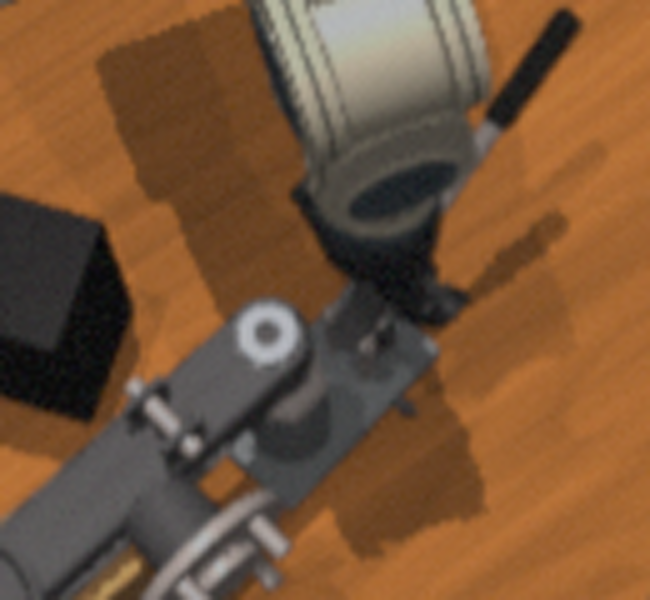

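View pics/sd5.png

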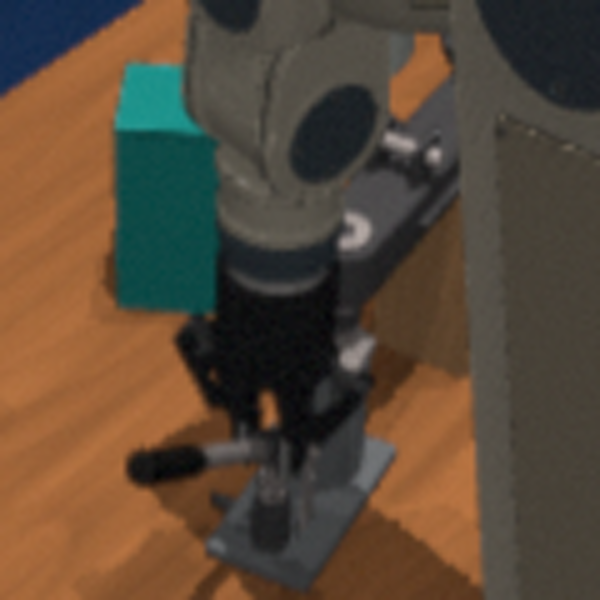

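View pics/w5.png

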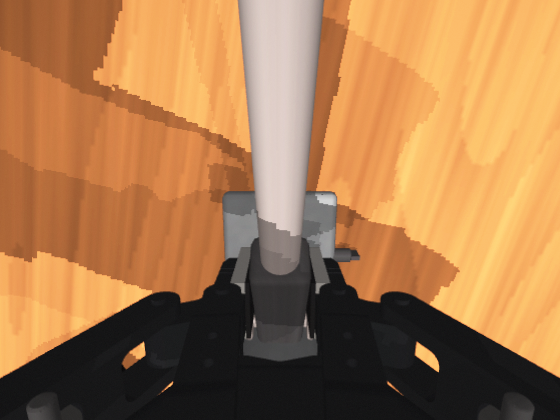

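```bash
python3 - <<'E'
from h import *
th=np.deg2rad(101.4);u=np.array([np.cos(th),np.sin(th)]);v=np.array([-u[1],u[0]])
for nm,p,jx,jy in [("near",(258.6,251.4),-.042,-.039),("right",(287.6,219.4),.108,-.039)]:
    c=onz("scene",p,.014)[:2]; print(nm,c,"origin",c-jx*u-jy*v)
a=onz("scene",(258.6,251.4),.014);b=onz("scene",(287.6,219.4),.014);print(np.linalg.norm(a-b),np.degrees(np.arctan2(b[1]-a[1],b[0]-a[0])))
print("ring",onz("scene",(200+267/5,150+333/5),.219))
E
```

```text
near [ 0.542555   -0.15507432] origin [ 0.49602282 -0.12161156]
right [ 0.51052692 -0.01249711] origin [ 0.49364334 -0.12607504]
0.14613027621576746 102.66057383075214
ring [ 0.4932714  -0.12631733  0.219     ]
```

```bash
python3 -m creep '[{"dx":0,"dy":-0.0015,"dz":0.002,"spin":0,"gripper":0},{"dx":0,"dy":-0.0015,"dz":0.002,"spin":0,"gripper":0},{"dx":0,"dy":-0.0015,"dz":0.002,"spin":0,"gripper":0}]'
python3 -m creep '[{"dx":0,"dy":0,"dz":0,"spin":0,"gripper":1},{"dx":0,"dy":0,"dz":0,"spin":0,"gripper":1},{"dx":0,"dy":0,"dz":0,"spin":0,"gripper":1},{"dx":0,"dy":0,"dz":0,"spin":0,"gripper":1},{"dx":0,"dy":0,"dz":0,"spin":0,"gripper":1},{"dx":0,"dy":0,"dz":0,"spin":0,"gripper":1}]'
python3 - <<'E'
from h import *
st=robot.state();a=q2R(st["orientation"])
cv2.imwrite("pics/w6.png",robot.grab_frame("wrist"))
E
```

```text
time_s: 4.17
position: [0.4749, -0.0351, 0.0982]
orientation: [0.548, 0.448, 0.547, -0.446]
force: [2.8, 6.2, 7.7]
width: 0.0217
time_s: 4.67
position: [0.4733, -0.0364, 0.0971]
orientation: [0.547, 0.448, 0.547, -0.448]
force: [-0.1, 0.1, -0.0]
width: 0.0857
```

View pics/w6.png

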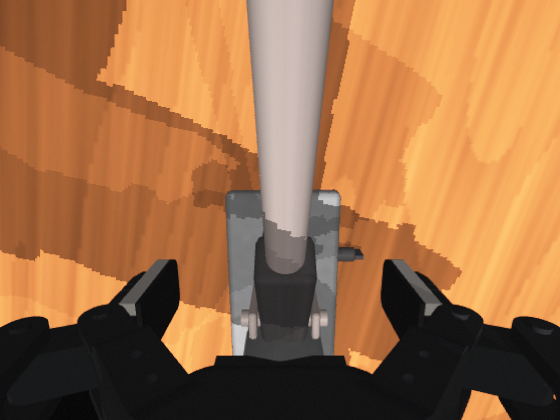

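```bash
python3 -m creep '[{"dx":-0.165,"dy":0,"dz":0,"spin":0,"gripper":1},{"dx":-0.165,"dy":0,"dz":0,"spin":0,"gripper":1},{"dx":-0.165,"dy":0,"dz":0,"spin":0,"gripper":1},{"dx":-0.165,"dy":0,"dz":0,"spin":0,"gripper":1},{"dx":-0.165,"dy":0.002,"dz":-0.134,"spin":0,"gripper":0},{"dx":-0.165,"dy":0.002,"dz":-0.134,"spin":0,"gripper":0},{"dx":-0.165,"dy":0.002,"dz":-0.134,"spin":0,"gripper":0},{"dx":-0.165,"dy":0.002,"dz":-0.134,"spin":0,"gripper":0},{"dx":-0.165,"dy":0.002,"dz":-0.134,"spin":0,"gripper":0}]'
python3 - <<'E'
from h import *
st=robot.state();print(st["position"],st["force"],st["width"])
cv2.imwrite("pics/s7.png",robot.grab_frame("scene"))
sc=robot.grab_frame("side");crop(sc,"pics/sd7.png",200,120,350,240,5)
cv2.imwrite("pics/w7.png",robot.grab_frame("wrist"))
crop("pics/s7.png","pics/s7c.png",220,150,340,260,6)
E
```

```text
time_s: 5.47
position: [0.448, 0.0975, 0.2625]
orientation: [0.548, 0.447, 0.548, -0.447]
force: [-0.4, -0.3, -0.4]
width: 0.0255
[0.44800849 0.09752536 0.26250124] [-0.40733967 -0.3397129  -0.43735023] 0.025479504262715072
```

View pics/s7c.png

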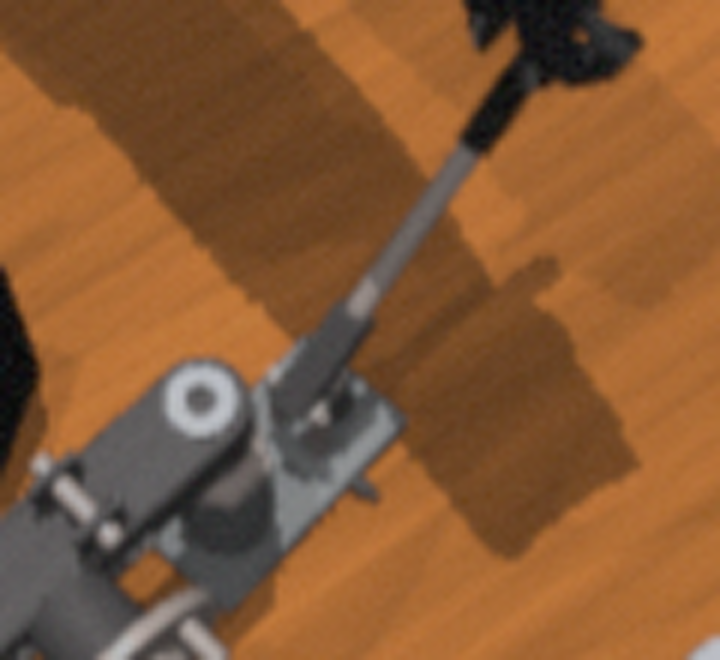

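View pics/sd7.png

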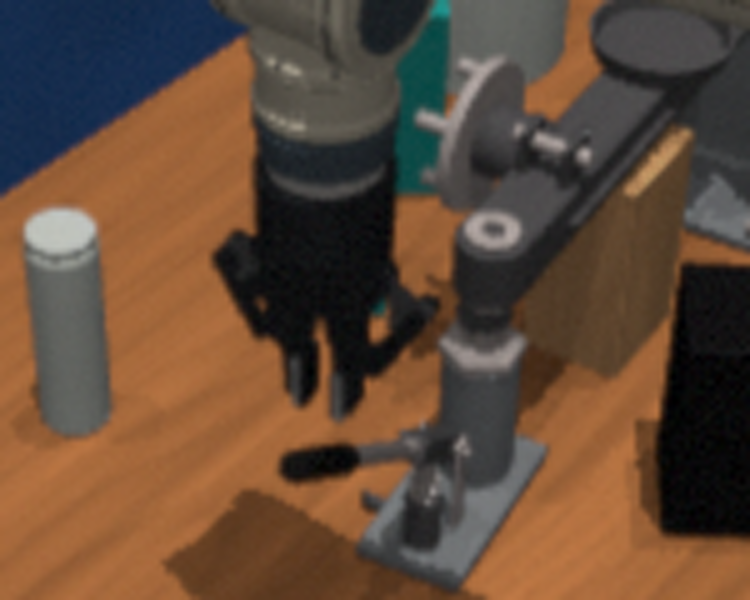

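View pics/w7.png

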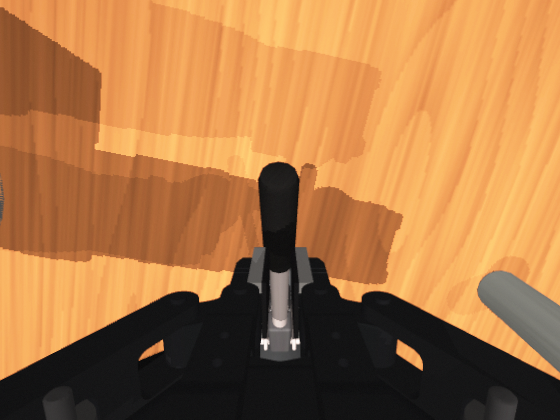

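```bash
python3 - <<'E'
from h import *
P=lambda n,p:proj(n,p).round(1)
for X in [(.4933,-.1275)]:
    for z in (.219,.163,.157,.131,.02):
        print(z,(P("side",[*X,z])-[200,120])*5,(P("scene",[*X,z])-[220,150])*6)
cv2.imwrite("pics/sd8.png",cv2.resize(cv2.imread("pics/sd7.png")[180:600,330:600],None,fx=2,fy=2)[:600])
E
```

```text
0.219 [492.  230.5] [198.6 400.8]
0.163 [488. 297.] [205.2 433.8]
0.157 [487.5 304. ] [205.8 436.8]
0.131 [485.5 333.5] [208.8 451.2]
0.02 [477.5 452.5] [220.2 507. ]
```

View pics/sd8.png

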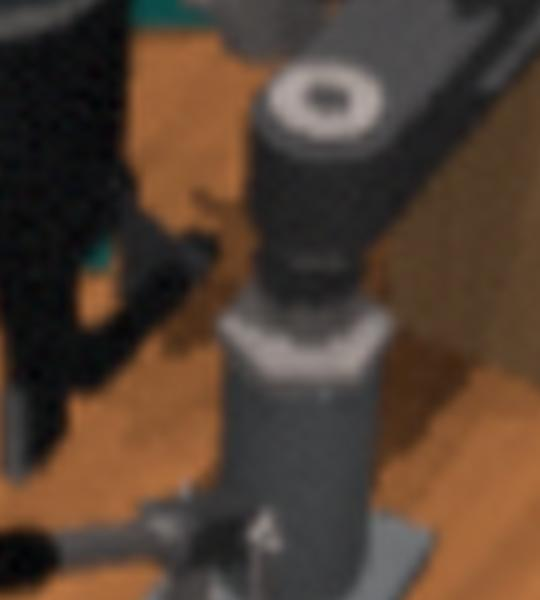

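```bash
python3 - <<'E'
from h import *
im=cv2.imread("pics/s7.png");crop(im,"pics/s7d.png",240,205,295,260,11)
im0=cv2.imread("pics/s2.png");crop(im0,"pics/s2e.png",300,185,355,240,11)
E
```

```text
(no output)
```

View pics/s7d.png

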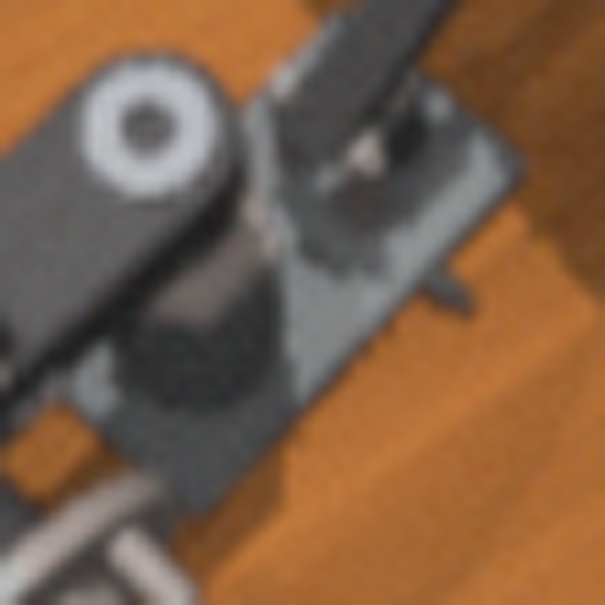

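View pics/s2e.png

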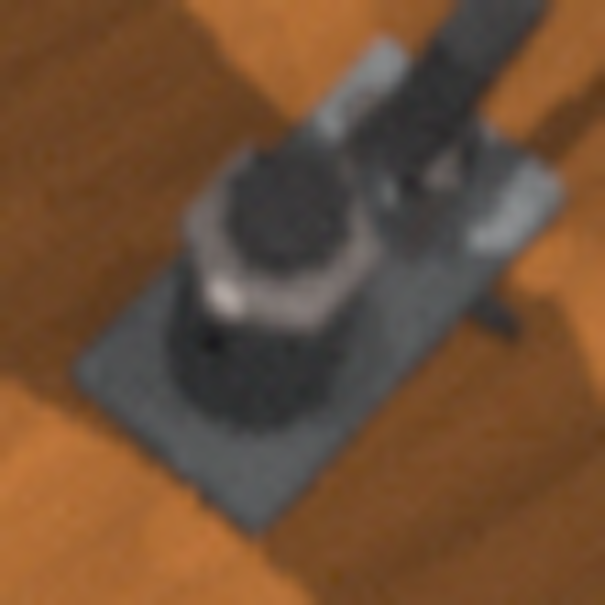

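```bash
python3 - <<'E'
from h import *
A=lambda x,y:(300+x/11,185+y/11);B=lambda x,y:(240+x/11,205+y/11)
for nm,p,q,z in [("rc",(563,185),(520,165),.014),("knob",(515,335),(470,305),.02),("tankfoot",(257,345),(198,325),.014),("near",(255,532),(197,522),.014)]:
    a=onz("scene",A(*p),z);b=onz("scene",B(*q),z);print(nm,a.round(4),b.round(4),(b-a).round(4))
s=onz("scene",A(288,213),.1555);r=onz("scene",B(149,127),.219);print(s,r,(r-s).round(4))
E
```

```text
rc [0.5887 0.1993 0.014 ] [ 0.5116 -0.0146  0.014 ] [-0.0771 -0.214   0.    ]
knob [0.619  0.1552 0.02  ] [ 0.5396 -0.0541  0.02  ] [-0.0794 -0.2093  0.    ]
tankfoot [0.5734 0.0909 0.014 ] [ 0.4945 -0.1232  0.014 ] [-0.0789 -0.2142  0.    ]
near [0.62   0.0542 0.014 ] [ 0.5441 -0.159   0.014 ] [-0.0759 -0.2131  0.    ]
[0.57613019 0.08632891 0.1555    ] [ 0.49338791 -0.12587612  0.219     ] [-0.0827 -0.2122  0.0635]
```

```bash
python3 -m creep '[{"dx":0.03,"dy":0,"dz":0,"spin":0,"gripper":0},{"dx":0.065,"dy":0,"dz":-0.015,"spin":0,"gripper":0},{"dx":0.095,"dy":0,"dz":-0.025,"spin":0,"gripper":0},{"dx":0.125,"dy":0,"dz":-0.033,"spin":0,"gripper":0},{"dx":0.15,"dy":0,"dz":-0.036,"spin":0,"gripper":0},{"dx":0.171,"dy":0,"dz":-0.037,"spin":0,"gripper":0},{"dx":0.171,"dy":0,"dz":-0.037,"spin":0,"gripper":0},{"dx":0.171,"dy":0,"dz":-0.037,"spin":0,"gripper":0}]'
python3 - <<'E'
from h import *
st=robot.state();print(st["position"],st["force"],st["width"])
cv2.imwrite("pics/s8.png",robot.grab_frame("scene"))
sc=robot.grab_frame("side");crop(sc,"pics/sd8.png",220,120,360,240,5)
cv2.imwrite("pics/w8.png",robot.grab_frame("wrist"))
E
```

```text
time_s: 6.28
position: [0.4422, 0.1302, 0.091]
orientation: [0.547, 0.448, 0.547, -0.448]
force: [-2.6, 1.5, 6.8]
width: -0.0001
[0.44215629 0.13024875 0.09101644] [-2.55242184  1.48726163  6.82034884] -7.683548214401808e-05
```

View pics/sd8.png

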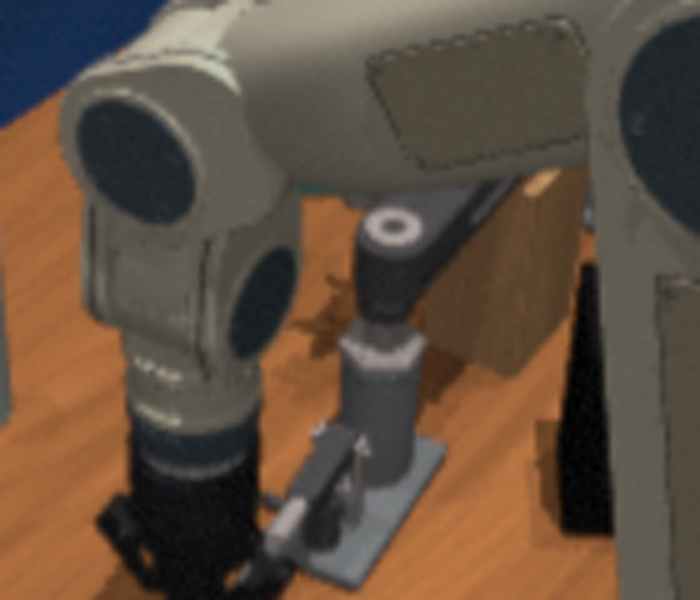

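View pics/w8.png

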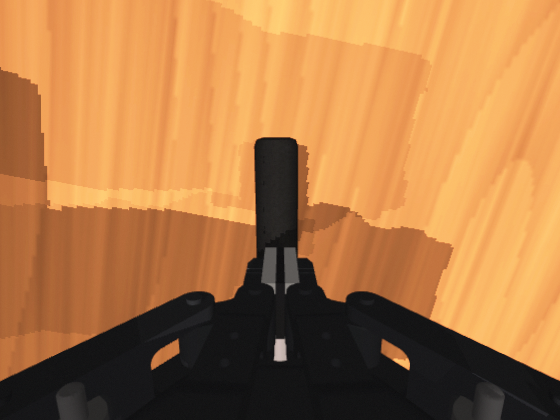

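```bash
python3 -m creep '[{"dx":-0.171,"dy":0,"dz":0.037,"spin":0,"gripper":0},{"dx":-0.171,"dy":0,"dz":0.037,"spin":0,"gripper":0},{"dx":-0.171,"dy":0,"dz":0.037,"spin":0,"gripper":0},{"dx":-0.171,"dy":0,"dz":0.037,"spin":0,"gripper":0},{"dx":-0.171,"dy":0,"dz":0.037,"spin":0,"gripper":0},{"dx":-0.171,"dy":0,"dz":0.037,"spin":0,"gripper":0},{"dx":-0.171,"dy":0,"dz":0.037,"spin":0,"gripper":0},{"dx":-0.171,"dy":0,"dz":0.037,"spin":0,"gripper":0},{"dx":-0.171,"dy":0,"dz":0.037,"spin":0,"gripper":0},{"dx":-0.171,"dy":0,"dz":0.037,"spin":0,"gripper":0}]'
python3 - <<'E'
from h import *
cv2.imwrite("pics/sdu1.png",robot.grab_frame("side"));cv2.imwrite("pics/wu1.png",robot.grab_frame("wrist"))
E
python3 -m creep '[{"dx":0.03,"dy":0,"dz":0,"spin":0,"gripper":0},{"dx":0.065,"dy":0,"dz":-0.015,"spin":0,"gripper":0},{"dx":0.095,"dy":0,"dz":-0.025,"spin":0,"gripper":0},{"dx":0.125,"dy":0,"dz":-0.033,"spin":0,"gripper":0},{"dx":0.15,"dy":0,"dz":-0.036,"spin":0,"gripper":0},{"dx":0.171,"dy":0,"dz":-0.037,"spin":0,"gripper":0},{"dx":0.171,"dy":0,"dz":-0.037,"spin":0,"gripper":0},{"dx":0.171,"dy":0,"dz":-0.037,"spin":0,"gripper":0}]'
python3 - <<'E'
from h import *
sd=robot.grab_frame("side");s=robot.grab_frame("scene");cv2.imwrite("pics/wd2.png",robot.grab_frame("wrist"))
a=cv2.resize(sd[120:240,230:350],None,fx=4.2,fy=4.2);b=cv2.resize(cv2.imread("pics/wu1.png"),None,fx=.5,fy=.5)
cv2.imwrite("pics/sd9.png",a);cv2.imwrite("pics/sd9full.png",sd);cv2.imwrite("pics/s9.png",s)
E
```

```text
time_s: 7.27
position: [0.4483, 0.0953, 0.261]
orientation: [0.547, 0.447, 0.548, -0.448]
force: [0.3, 0.6, -0.6]
width: -0.0001
time_s: 8.03
position: [0.4413, 0.1324, 0.091]
orientation: [0.547, 0.448, 0.548, -0.447]
force: [-2.1, 3.5, 7.9]
width: 0.0004
```

View pics/wu1.png

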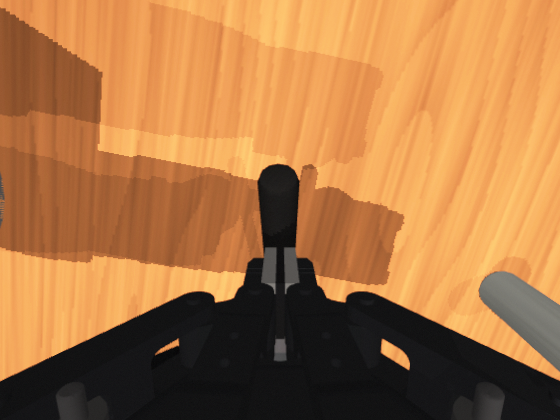

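View pics/sd9.png

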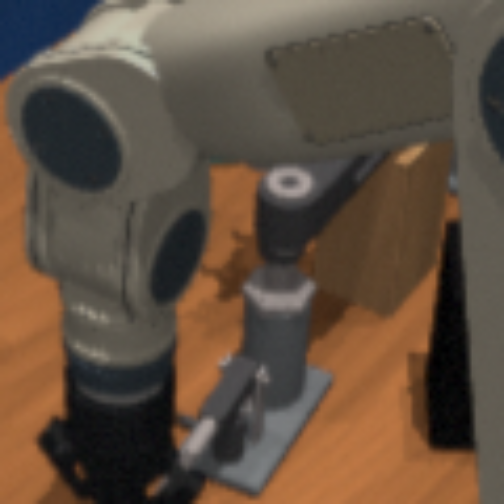

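View pics/s9.png

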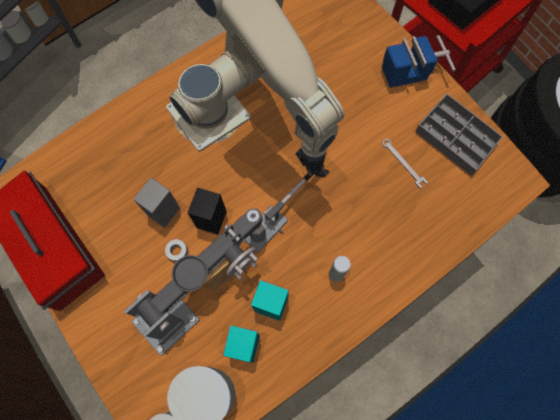

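```bash
cat >> h.py <<'E'
def ring(im):
    # bare ring on dark nose in side view: bright, unsaturated blob near (299,160)
    x0,y0,x1,y1=288,145,312,174
    c=cv2.resize(im[y0:y1,x0:x1],None,fx=4,fy=4,interpolation=cv2.INTER_CUBIC)
    g=c.min(axis=2);m=(g>110).astype(np.uint8)
    n,l,s,ce=cv2.connectedComponentsWithStats(m)
    i=1+np.argmax(s[1:,4]);x,y,w,h,a=s[i]
    return x0+(x+w/2)/4-.5,y0+(y+h/2)/4-.5,w/4,h/4
E
python3 - <<'E'
from h import *
from scipy.optimize import brentq
for f in ("sdu1","sd9full"):
    r=ring(cv2.imread(f"pics/{f}.png"));print(f,r)
P=(.4933,-.1275)
for dz in (0,.005,.01,.015,.02,.025): print(dz,proj("side",[*P,.219+dz]))
E
python3 -m creep '[{"dx":-0.171,"dy":0,"dz":0.037,"spin":0,"gripper":0},{"dx":-0.171,"dy":0,"dz":0.037,"spin":0,"gripper":0},{"dx":-0.171,"dy":0,"dz":0.037,"spin":0,"gripper":0},{"dx":-0.171,"dy":0,"dz":0.037,"spin":0,"gripper":0},{"dx":-0.171,"dy":0,"dz":0.037,"spin":0,"gripper":0},{"dx":-0.171,"dy":0,"dz":0.037,"spin":0,"gripper":0},{"dx":-0.171,"dy":0,"dz":0.037,"spin":0,"gripper":0},{"dx":-0.171,"dy":0,"dz":0.037,"spin":0,"gripper":0},{"dx":-0.171,"dy":0,"dz":0.037,"spin":0,"gripper":0},{"dx":-0.171,"dy":0,"dz":0.037,"spin":0,"gripper":0}]'
python3 -m creep '[{"dx":0.03,"dy":0,"dz":0,"spin":0,"gripper":0},{"dx":0.065,"dy":0,"dz":-0.015,"spin":0,"gripper":0},{"dx":0.095,"dy":0,"dz":-0.025,"spin":0,"gripper":0},{"dx":0.125,"dy":0,"dz":-0.033,"spin":0,"gripper":0},{"dx":0.15,"dy":0,"dz":-0.036,"spin":0,"gripper":0},{"dx":0.171,"dy":0,"dz":-0.037,"spin":0,"gripper":0},{"dx":0.171,"dy":0,"dz":-0.037,"spin":0,"gripper":0},{"dx":0.171,"dy":0,"dz":-0.037,"spin":0,"gripper":0}]'
python3 - <<'E'
from h import *
sd=robot.grab_frame("side");cv2.imwrite("pics/sd10full.png",sd);print(ring(sd))
cv2.imwrite("pics/sd10.png",cv2.resize(sd[120:240,230:350],None,fx=4.2,fy=4.2))
E
```

```text
sdu1 (np.float64(298.25), np.float64(165.0), np.float64(11.5), np.float64(7.5))
sd9full (np.float64(298.5), np.float64(162.875), np.float64(11.0), np.float64(7.25))
0 [298.44256329 166.11028813]
0.005 [298.5215664 164.8925057]
0.01 [298.60090302 163.66929467]
0.015 [298.6805751  162.44062137]
0.02 [298.76058456 161.20645189]
0.025 [298.84093336 159.96675205]
time_s: 9.02
position: [0.4483, 0.0955, 0.261]
orientation: [0.547, 0.447, 0.548, -0.448]
force: [0.6, 0.3, 0.5]
width: -0.0001
time_s: 9.68
position: [0.441, 0.1324, 0.0907]
orientation: [0.547, 0.447, 0.548, -0.447]
force: [-2.1, 2.6, 9.3]
width: -0.0001
(np.float64(298.75), np.float64(161.625), np.float64(11.5), np.float64(6.25))
```

View pics/sd10.png

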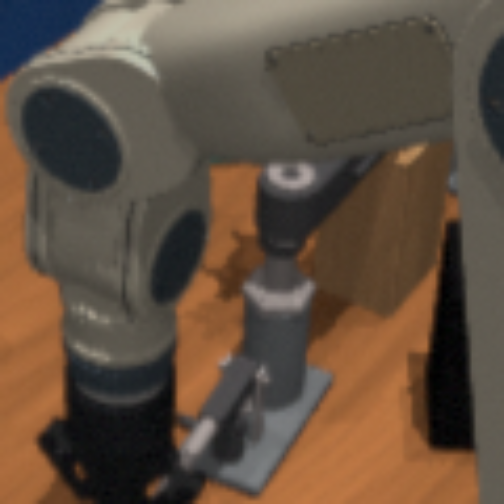

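```bash
python3 -m creep '[{"dx":-0.171,"dy":0,"dz":0.037,"spin":0,"gripper":0},{"dx":-0.171,"dy":0,"dz":0.037,"spin":0,"gripper":0},{"dx":-0.171,"dy":0,"dz":0.037,"spin":0,"gripper":0},{"dx":-0.171,"dy":0,"dz":0.037,"spin":0,"gripper":0},{"dx":-0.171,"dy":0,"dz":0.037,"spin":0,"gripper":0},{"dx":-0.171,"dy":0,"dz":0.037,"spin":0,"gripper":0},{"dx":-0.171,"dy":0,"dz":0.037,"spin":0,"gripper":0},{"dx":-0.171,"dy":0,"dz":0.037,"spin":0,"gripper":0},{"dx":-0.171,"dy":0,"dz":0.037,"spin":0,"gripper":0},{"dx":-0.171,"dy":0,"dz":0.037,"spin":0,"gripper":0}]'
python3 -m creep '[{"dx":0.03,"dy":0,"dz":0,"spin":0,"gripper":0},{"dx":0.065,"dy":0,"dz":-0.015,"spin":0,"gripper":0},{"dx":0.095,"dy":0,"dz":-0.025,"spin":0,"gripper":0},{"dx":0.125,"dy":0,"dz":-0.033,"spin":0,"gripper":0},{"dx":0.15,"dy":0,"dz":-0.036,"spin":0,"gripper":0},{"dx":0.171,"dy":0,"dz":-0.037,"spin":0,"gripper":0},{"dx":0.171,"dy":0,"dz":-0.037,"spin":0,"gripper":0},{"dx":0.171,"dy":0,"dz":-0.037,"spin":0,"gripper":0}]'
python3 -m creep '[{"dx":-0.171,"dy":0,"dz":0.037,"spin":0,"gripper":0},{"dx":-0.171,"dy":0,"dz":0.037,"spin":0,"gripper":0},{"dx":-0.171,"dy":0,"dz":0.037,"spin":0,"gripper":0},{"dx":-0.171,"dy":0,"dz":0.037,"spin":0,"gripper":0},{"dx":-0.171,"dy":0,"dz":0.037,"spin":0,"gripper":0},{"dx":-0.171,"dy":0,"dz":0.037,"spin":0,"gripper":0},{"dx":-0.171,"dy":0,"dz":0.037,"spin":0,"gripper":0},{"dx":-0.171,"dy":0,"dz":0.037,"spin":0,"gripper":0},{"dx":-0.171,"dy":0,"dz":0.037,"spin":0,"gripper":0},{"dx":-0.171,"dy":0,"dz":0.037,"spin":0,"gripper":0}]'
python3 - <<'E'
from h import *
sd=robot.grab_frame("side");cv2.imwrite("pics/sdu4full.png",sd);print("up",ring(sd));cv2.imwrite("pics/su4.png",robot.grab_frame("scene"))
E
python3 -m creep '[{"dx":0.03,"dy":0,"dz":0,"spin":0,"gripper":0},{"dx":0.065,"dy":0,"dz":-0.015,"spin":0,"gripper":0},{"dx":0.095,"dy":0,"dz":-0.025,"spin":0,"gripper":0},{"dx":0.125,"dy":0,"dz":-0.033,"spin":0,"gripper":0},{"dx":0.15,"dy":0,"dz":-0.036,"spin":0,"gripper":0},{"dx":0.171,"dy":0,"dz":-0.037,"spin":0,"gripper":0},{"dx":0.171,"dy":0,"dz":-0.037,"spin":0,"gripper":0},{"dx":0.171,"dy":0,"dz":-0.037,"spin":0,"gripper":0}]'
python3 - <<'E'
from h import *
sd=robot.grab_frame("side");cv2.imwrite("pics/sd11full.png",sd);print(ring(sd));s=robot.grab_frame("scene");cv2.imwrite("pics/s11.png",s)
crop(sd,"pics/sd11.png",230,100,370,220,5)
crop("pics/sdu4full.png","pics/sdu4.png",230,100,370,220,5)
crop(s,"pics/s11c.png",120,190,270,310,5)
E
```

```text
time_s: 10.57
position: [0.4483, 0.0955, 0.2609]
orientation: [0.547, 0.447, 0.548, -0.448]
force: [-0.2, -0.2, 0.1]
width: 0.0002
time_s: 11.23
position: [0.4412, 0.1324, 0.0907]
orientation: [0.547, 0.448, 0.548, -0.447]
force: [-1.0, 3.5, 8.7]
width: 0.0003
time_s: 12.07
position: [0.4482, 0.0955, 0.2609]
orientation: [0.547, 0.447, 0.548, -0.448]
force: [-0.0, 0.5, 0.9]
width: 0.0
up (np.float64(299.0), np.float64(159.125), np.float64(11.5), np.float64(7.25))
time_s: 12.83
position: [0.4416, 0.1323, 0.091]
orientation: [0.547, 0.448, 0.548, -0.447]
force: [-0.7, 3.3, 6.0]
width: 0.0001
(np.float64(301.125), np.float64(159.25), np.float64(5.75), np.float64(2.0))
```

View pics/sd11.png

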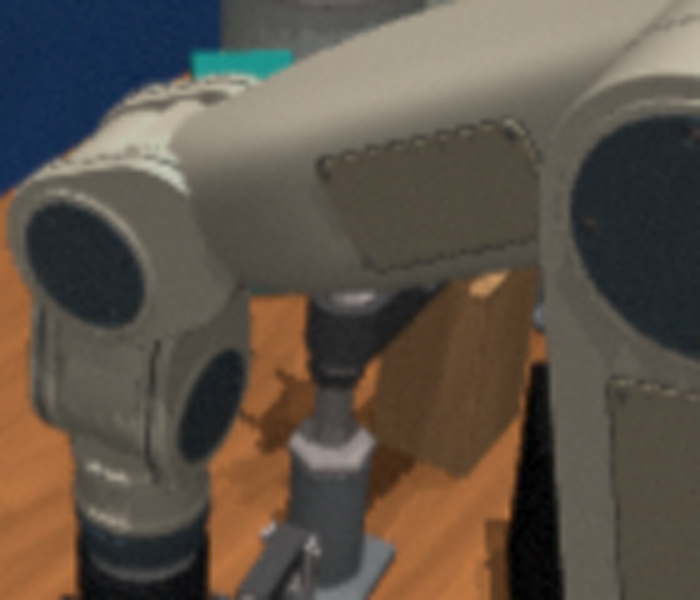

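View pics/sdu4.png

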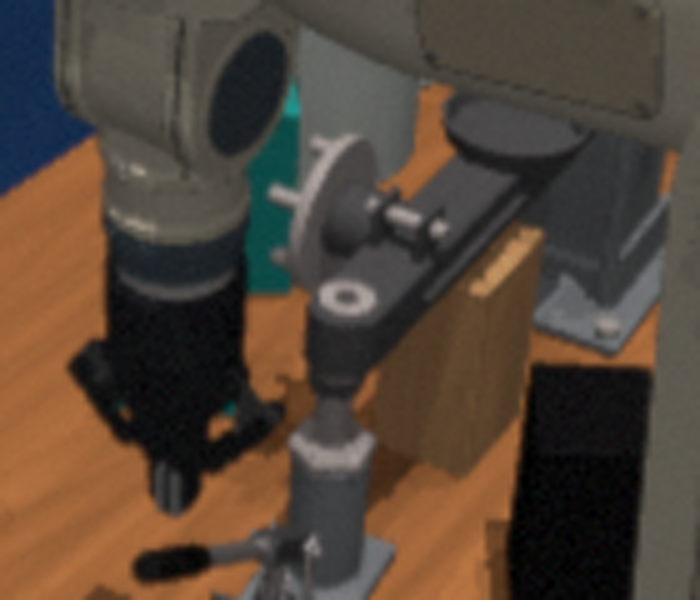

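View pics/s11c.png

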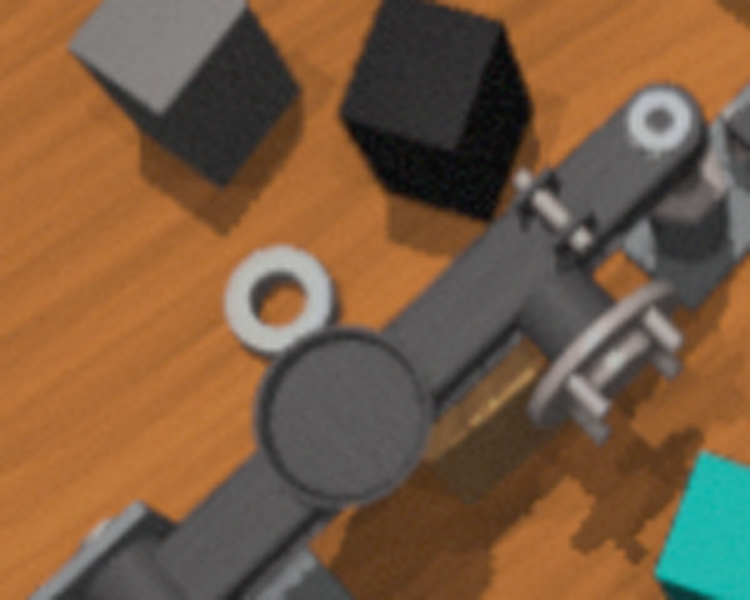

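```bash
python3 - <<'E'
from h import *
for f in ("side0","sdu1","sd9full","sd10full","sdu4full"):
    print(f,ring(cv2.imread(f"pics/{f}.png")))
# scene ring
for f in ("s2","s7","s9","su4","s11"):
    im=cv2.imread(f"pics/{f}.png");x0,y0,x1,y1=242,204,266,230
    c=cv2.resize(im[y0:y1,x0:x1],None,fx=8,fy=8,interpolation=cv2.INTER_CUBIC);m=(c.min(2)>115).astype(np.uint8)
    n,l,s,ce=cv2.connectedComponentsWithStats(m);i=1+np.argmax(s[1:,4]);x,y,w,h,a=s[i];print(f,x0+(x+w/2)/8-.5,y0+(y+h/2)/8-.5,w/8,h/8)
for dz in (0,.01,.02,.03): print(dz,proj("scene",[.4933,-.1275,.219+dz]))
st=robot.state();print(st["position"],st["force"])
E
```

```text
side0 (np.float64(298.0), np.float64(165.5), np.float64(11.5), np.float64(7.5))
sdu1 (np.float64(298.25), np.float64(165.0), np.float64(11.5), np.float64(7.5))
sd9full (np.float64(298.5), np.float64(162.875), np.float64(11.0), np.float64(7.25))
sd10full (np.float64(298.75), np.float64(161.625), np.float64(11.5), np.float64(6.25))
sdu4full (np.float64(299.0), np.float64(159.125), np.float64(11.5), np.float64(7.25))
s2 252.9375 216.5 13.375 13.5
s7 253.0625 216.25 13.125 12.75
s9 252.5 215.375 13.0 12.75
su4 251.75 214.25 14.0 13.0
s11 251.25 214.0625 13.5 14.125
0 [253.07707154 216.83562461]
0.01 [252.87309134 215.823807  ]
0.02 [252.66645384 214.79855564]
0.03 [252.4571078  213.75960624]
[0.44158285 0.13227734 0.09135905] [-0.56046752  3.31808564  4.91844181]
```

```bash
python3 -m creep '[{"dx":0.002,"dy":0,"dz":0,"spin":0,"gripper":0},{"dx":0.003,"dy":0,"dz":0,"spin":0,"gripper":0},{"dx":0.003,"dy":0,"dz":0,"spin":0,"gripper":0}]'
python3 - <<'E'
from h import *
st=robot.state();print(st["position"],st["force"])
cv2.imwrite("pics/w12.png",robot.grab_frame("wrist"))
E
```

```text
time_s: 13.18
position: [0.4419, 0.1324, 0.0892]
orientation: [0.548, 0.448, 0.547, -0.447]
force: [-3.6, 4.1, 17.3]
width: 0.0001
[0.44188462 0.13242666 0.08920823] [-3.6383301   4.11373403 17.29786373]
```

View pics/w12.png

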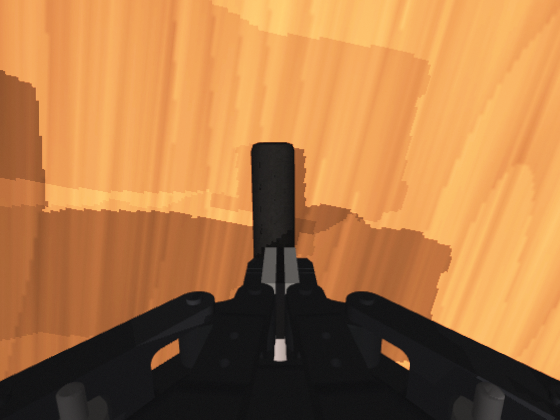

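```bash
python3 -m creep '[{"dx":0,"dy":0,"dz":0,"spin":0,"gripper":0},{"dx":0,"dy":0,"dz":0,"spin":0,"gripper":0},{"dx":0,"dy":0,"dz":0,"spin":0,"gripper":0},{"dx":0,"dy":0,"dz":0,"spin":0,"gripper":0}]'
python3 - <<'E'
from h import *
s=robot.grab_frame("scene");cv2.imwrite("pics/s13.png",s);crop(s,"pics/s13c.png",150,190,330,310,4.4)
E
```

```text
time_s: 13.57
position: [0.4419, 0.1324, 0.0894]
orientation: [0.548, 0.448, 0.547, -0.447]
force: [-3.6, 4.3, 16.1]
width: 0.0001
```

View pics/s13c.png

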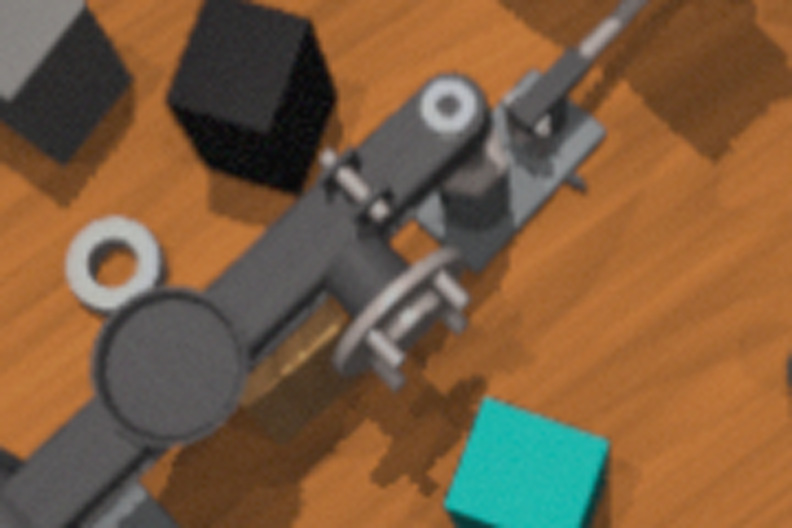

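Stable: the arm is raised on the saddle, the handle is held at its stop, and the block, bearing and other things have not moved. Handing in.

```bash
python3 -c "
from station import robot
print(robot.sign_off())"
```

```text
the job is handed in; nothing more can be done
None
```

I slid the jack under the lift pad and pumped it until the arm stood clear of the timber block. I handed in at 13.6 s, with the closed fingers holding the handle at its lower stop.

- **Positioning:** I gripped the handle's socket and slid the jack about 228 mm in a straight line. The arm's own position readings put the saddle within about 1–3 mm of the pad's centre. The side view agreed to about 1.5 mm; the scene view of the base left about 2–5 mm.
- **Pumping:** I pressed the rubber grip from above for five full strokes: the first nearly free, the rest under load.
- **Lift:** From the ring in both cameras, the pad has risen about 26–30 mm, which is about 14–16 mm of daylight at the block. The most pessimistic raw reading, about 21 mm from the scene camera, still gives about 11 mm. In the last side pictures the robot's forearm hid most of the ring, so I did not measure the gap itself directly.
- **Final hold:** Before handing in, the handle was about 2 mm short of its stop, so I pressed it home. The push rose to about 16–17 N and stayed steady.
- **Drift:** The handle ended about 3 mm off the fingers' centre line, but still under them.
- **Bystanders:** In the last scene picture the block and the bearing looked unmoved. The robot touched nothing but the jack's handle. The spray can and spanner lay outside that close-up.

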